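# Lock the upturned floor sweeper's wheel

### The job

The floor sweeper lies on its back with its drive wheel showing through the housing. Roll the wheel round with a fingertip rubbing lightly on its tread (never pressing harder than 15 N) until the slot in the tread, hidden inside the housing at first, stands at the very top; then take the storage pin out of the wooden block and push it gently, fully home and upright, into that slot so that the wheel is locked, and let go. Leave the dustpan, brush, spray bottle and squeegee head where they are.

Things in the scene. Friction and masses are not known exactly. Their poses are not given: they have to be found in the camera images.
- sweeper: Grey plastic floor sweeper lying on its back, fixed to the shelf: box 240 (x) by 170 (y) by 112 mm high; origin at the centre of its underside, z up. The drive wheel pokes up through an opening 112 (x) by 56 (y) mm in the middle of its top; the axle lies along the sweeper's y, 70 mm above the origin. A black brush roller along y stands 10 mm above the top at x = +76 to +112 mm.
- slot (a point): Locking slot in the wheel's white band: 10.5 mm along the tread, 12 mm along the axle, 28 mm deep, in a flat boss 26 mm long that stands 1 mm proud of the rubber. The point is the centre of its mouth, level with the boss, 62.9 mm out from the axle; its z points out of the slot, away from the axle (straight up when the slot is at the top), y along the axle. It starts down inside the housing, out of sight.
- block: Beech block 70 by 70 by 35 mm high, fixed to the shelf, origin at the centre of its underside; the pin stands in the 12 mm wide hole at its centre.
- pin_head (a point): Storage pin, loose, about 50 g, upright: steel shank 8 mm across, 22 mm long, with a 4 mm tapered foot, under a black cylindrical head 22 mm across, 40 mm tall, whose flat underside rests on the block (when home, on the flat boss). The point is on the axis, 26 mm above the head's underside, 14 mm below its top, 48 mm above the foot: a good place to grip. z up the pin.
- pin_foot (a point): The middle of the pin's foot, the lower end of its shank; z runs up the pin.
- wheel: Drive wheel, 48 mm wide; origin on the axle, midway across; y along the axle, z to the slot. From -y: black rubber tread 30 mm wide (middle at y = -9), white band 12 mm wide (y = +12), 2 to 3 mm lower, black rim 6 mm wide. Turns endlessly both ways, about 1.2 N drag at the tread, stays where left; its top moves along the sweeper's x. Out of round: tread 57 to 63 mm from the axle as it turns.
- axle_mid (a point): Middle of the axle, 70 mm above the shelf at rest (so the top of the tread is 127 to 133 mm up). The axle is sprung: pressed by more than 1 to 2 N it sinks, 1 mm for each further 4 N, 8 mm at most, and comes back when let go. It does not turn with the wheel. Finger friction on the tread is not measured (coefficient perhaps 0.6 to 1.2).
- pin: The storage pin, origin at the foot.
- squeegee: Bystander: steel squeegee head 180 mm long (x), 22 mm wide, 22 mm high, with a 50 mm socket along +y; origin under its centre. Leave alone.
- dustpan: Bystander: grey dustpan, pan 170 by 190 by 52 mm with a 100 mm handle along +x; origin under the centre of the pan. Leave alone.
- brush: Bystander: green hand brush 270 mm long (y), 34 mm wide, 44 mm high; origin under its middle. Leave alone.
- bottle: Bystander: red spray bottle 72 mm across, 213 mm tall, upright; origin under its centre. Leave alone.

How it is judged (in metres and radians):
On the way:
1. the wheel has been rolled until the slot stands at the top (within 0.12 rad), the pin still away from it (angle between slot's own z axis and vertical below 0.12 rad and height (world z) of slot above 0.115 m and distance between pin_foot and slot above 0.05 m), for 0.2 s.
At the end, for the whole second after the job is handed in: The slot is at the top of the wheel within 0.12 rad, the pin stands in it upright within 0.15 rad with its foot at least 18.5 mm deep (22 mm is fully home) and within 8 mm of the slot's middle, at rest and let go (angle between slot's own z axis and vertical below 0.12 rad and height (world z) of slot above 0.115 m and z of pin_foot in the frame of slot below -0.0185 m and horizontal distance between pin_foot and slot below 0.008 m and angle between pin_head's own z axis and vertical below 0.15 rad and linear speed of pin below 0.01 m/s and contact force between the fingers and pin below 0.1 N); the robot touches nothing.
It fails at once if a finger presses on the wheel with more than 15 N (contact force between the fingers and wheel above 15 N).
It fails at once if the pin is pushed against the wheel with more than 15 N (contact force between pin and wheel above 15 N).
It fails at once if a bystander is moved by more than 20 mm (distance of any of squeegee, dustpan, brush, bottle from where it was at the start of the episode above 0.02 m).
It also fails if it takes over 72 s, if anything falls off the work surface, if the arm or the gripper's body presses on something with over 40 N, if the wrist force passes 120 N, or if a joint passes its speed limit or range.

### The arm

A 6-joint arm with a two-finger parallel gripper is mounted at the origin on the work surface. World frame = base frame: x ahead of the robot, y to its left, z up, the work surface at z = 0. Lengths are in m, angles in degrees, forces in N, time in s.
With the tool pointing down it reaches from about 0.275 to 1 m from the base axis. Payload 8.4 kg.
Tool frame: the origin (TCP) lies on the centre line of the jaws, within the pads' length; the fingertips stand 14 mm ahead of it and the grasp point (between the pads) lies 5 mm behind it (ctrl.finger_overhang is the distance from the TCP to the fingertips, in m); z points along the fingers, y is the line along which they close (so a half turn about z gives the same grasp; the last joint's range is limited). The gripper opens to 85 mm and grips with 20 to 120 N. Pads are 22 mm wide; open, the fingers measure 114 mm over their backs; the gripper's body (76 mm by 85 mm) begins 54 mm behind the grasp point. The pads swing forward as they close: fully open they stand 13 mm farther back than shut.
Start: joints at [-72.789, 20.225, 93.587, -0, 66.188, -0.138], TCP at [0.186, -0.597, 0.22] pointing down, gripper open.
Joint ranges: [-150.9, 150.9], [-52.94, 120.26], [3.33, 152.33], [-74.26, 254.26], [0, 154.13], [-172.89, 172.89]. Speed limits (degrees/s): [127.2, 127.2, 159.86, 180, 180, 180].

### API

Orientations are given as a 3x3 rotation matrix whose columns are the frame's x, y, z axes.
In Python, from rig import ctrl, cams, job gives the robot as it stands.
- The arm moves only by the shell command python3 -m inch 'ROWS' [FORCE]. ROWS is JSON, a list of rows, each a list of 7 numbers: the shift along the tool's x, y, z in cm, then the turn, a rotation vector about the tool's x, y, z in degrees, then the closure, from 0 (fully open) to 1 (shut). A call has 1 to 10 rows; each row is the pose to reach, as a shift and turn from the pose commanded when the call began, along the tool's axes at that moment; what a row does not reach only later rows make up. A row lasts 1/12 s, in which the tool goes at most 41.7 mm and 7.16 degrees, less where a joint would pass 70% of its speed; a pose out of reach is approached as far as the arm can. A call with a gripper value outside its range is refused whole. The fingers move at their own pace and stop on an object; FORCE is the grip in N (left out, the last holds). Time passes only in rows, so rows that repeat a pose let the fingers close. It gives the time, the measured TCP pose, the force, the opening and the grip force at its end, in the units of the state.
- ctrl.observe(): the state, without advancing time (a new reading comes with each control period).
- cams.read_camera(name): name is "scene" or "top" or "wrist"; returns the picture (384x512x3 uint8, blue, green, red); there is no depth.
- cams.camera_info(name): a dict with "fx", "fy", "cx", "cy" (pixels), "R" (3x3) and "t" (3): a world point X has camera coordinates R X + t. Camera axes: x right, y down, z forward; pixel columns grow to the right and rows downward; lengths in m; the calibration is good to about 2 mm. The wrist camera is an equidistant fisheye: a pixel r from the principal point sees the ray r / f radians off the axis. A picture is of the moment at which its call begins: read the wrist's pose just before it. camera_info takes no time and is no camera call; for the wrist camera it gives the pose at the moment of the call.
- job.sign_off(): hands the job in; it is judged then, once.
The state is a dict: "time_s": time; "q": joint angles; "joint_velocities": joint speeds; "effort": joint torques, N m; "eef_pos": TCP position; "orientation": TCP orientation; "wrist_force": force on the tool from outside, world axes, zero at the start; "moment": the same for the moment, N m; "width": opening from 0.0 (shut) to 1.0 (fully open); "gripper_force": force on a finger pad.
Only numpy, scipy, OpenCV 4.12 (cv2) and the standard library are available. Lean on these libraries where they do the work, as an engineer would, in place of code of your own. Each camera call takes 0.05 s, during which the arm holds its last target. There are 200 camera calls.

## Working session

There is one attempt and no reset: what is moved stays moved. The work goes in short steps, Python scripts to look and compute and a shell command to move; the robot and the scene stay as the last step left them, time stands still between calls to the robot, and variables do not carry over. Pictures are saved under pics/ and viewed, at most 10 in all, crops included, and the job is handed in when it is done.

```bash
ls; mkdir -p pics
python3 - <<'E'
from rig import ctrl,cams,job
import cv2,numpy as np
a=cams.read_camera("scene");b=cams.read_camera("top")
cv2.imwrite("pics/s.png",a);cv2.imwrite("pics/t.png",b)
for n in("scene","top","wrist"):
    c=cams.camera_info(n);print(n,{k:np.round(v,4).tolist() if k in"Rt" else v for k,v in c.items()})
s=ctrl.observe();print(s["eef_pos"],s["orientation"],s["time_s"],s["wrist_force"],ctrl.finger_overhang)
E
```

```text
pics
scene {'fx': 448.5856412614747, 'fy': 448.5856412614747, 'cx': 258.82239635117276, 'cy': 201.63425019119748, 'R': [[0.7448, 0.667, -0.0203], [0.4217, -0.4941, -0.7603], [-0.5171, 0.5577, -0.6493]], 't': [-0.4783, -0.1633, 1.4459]}
top {'fx': 347.90745903146995, 'fy': 347.90745903146995, 'cx': 255.10432302870925, 'cy': 192.31408433644637, 'R': [[0.0545, -0.9985, 0.0068], [-0.9764, -0.0547, -0.2091], [0.2092, 0.0048, -0.9779]], 't': [-0.0508, 0.6327, 1.0349]}
wrist {'fx': 297.3186396354542, 'fy': 297.3186396354542, 'cx': 256.25862838076546, 'cy': 188.57326592984776, 'R': [[0.2979, -0.9546, -0.0009], [-0.9081, -0.2836, 0.308], [-0.2942, -0.091, -0.9514]], 't': [-0.6253, -0.0403, 0.3782]}
[ 0.18622452 -0.59615931  0.21961802] [[ 9.54505585e-01  2.98192783e-01 -3.91643387e-04]
 [ 2.98193039e-01 -9.54504864e-01  1.17330004e-03]
 [-2.39559137e-05 -1.23670677e-03 -9.99999235e-01]] 0.1 [ 0.16305977 -0.04187691 -0.30389054] 0.014
```

View pics/s.png

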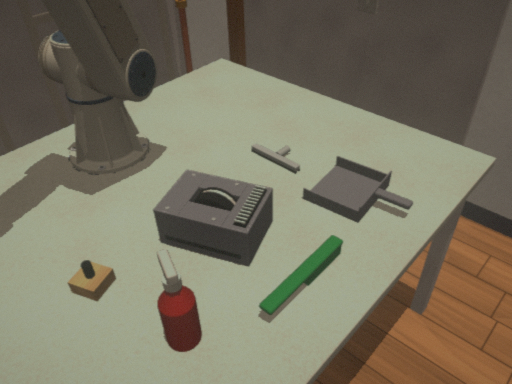

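View pics/t.png

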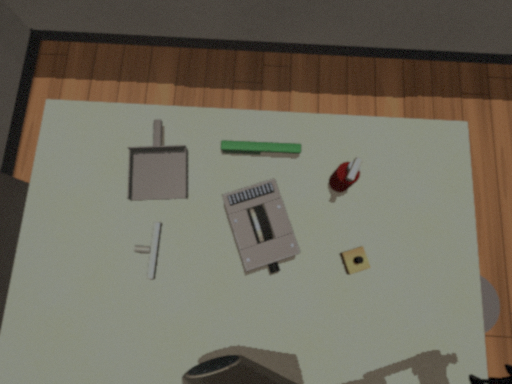

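The pictures show the sweeper at about (215,215) in scene and (262,224) in top. The pin is at (88,268) and (358,260), and the bottle at (344,178) in top. I'll enlarge these areas next.

Run:
```python
import cv2,numpy as np
s=cv2.imread("pics/s.png");t=cv2.imread("pics/t.png")
def crop(im,x,y,w,h,k): 
    c=cv2.resize(im[y:y+h,x:x+w],None,fx=k,fy=k,interpolation=cv2.INTER_CUBIC)
    c=cv2.convertScaleAbs(c,alpha=1.5,beta=10)
    for i in range(0,w,10): cv2.line(c,(i*k,0),(i*k,5 if i%50 else 14),(0,255,255),1)
    for i in range(0,h,10): cv2.line(c,(0,i*k),(5 if i%50 else 14,i*k),(0,255,255),1)
    return c
A=crop(t,220,175,80,100,4);B=crop(t,330,235,50,50,4);C=crop(s,150,165,130,100,3);D=crop(s,60,250,65,50,4)
o=np.zeros((600,800,3),np.uint8)
for im,x,y in((A,0,0),(B,0,400),(C,400,0),(D,400,310)): o[y:y+im.shape[0],x:x+im.shape[1]]=im[:600-y,:800-x]
cv2.imwrite("pics/c1.png",o)
```

```text
(no output)
```

View pics/c1.png

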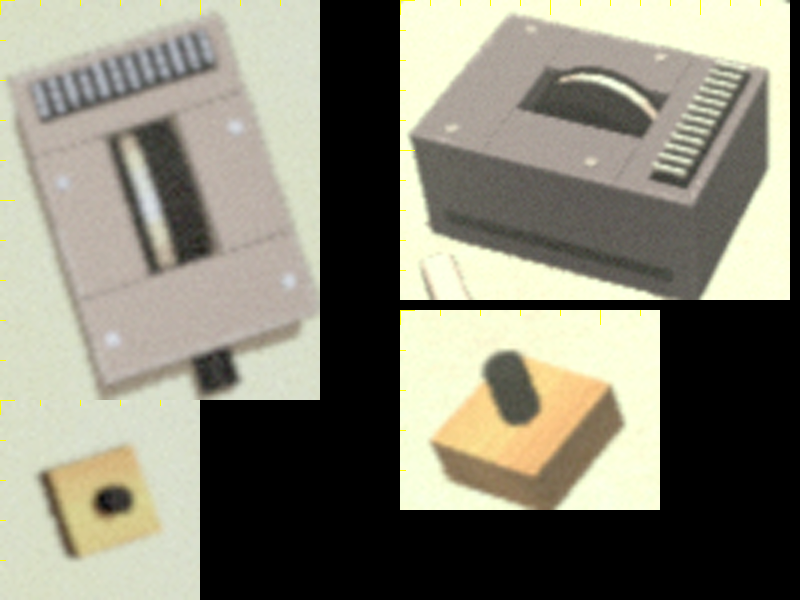

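The crop gives the sweeper's top corners in both views and the pin head: mid-axis at scene (88.6,269.4) and top (358.3,259.5). The white band is on the +y side of the wheel and the roller is towards world +x. Next I'll triangulate these.

```bash
cat > h.py <<'E'
from rig import ctrl,cams,job
import cv2,numpy as np
def ray(c,px):
    u=np.array([(px[0]-c["cx"])/c["fx"],(px[1]-c["cy"])/c["fy"]])
    r=np.hypot(*u)
    if c.get("fish"): d=np.array([*(u/max(r,1e-9)*np.sin(r)),np.cos(r)])
    else: d=np.array([*u,1.])
    R=np.array(c["R"]);return -R.T@np.array(c["t"]),R.T@(d/np.linalg.norm(d))
def tri(obs):
    A=np.zeros((3,3));b=np.zeros(3);P=[]
    for c,p in obs:
        o,d=ray(c,p);M=np.eye(3)-np.outer(d,d);A+=M;b+=M@o;P.append((o,M))
    X=np.linalg.solve(A,b);return X,[np.linalg.norm(M@(X-o)) for o,M in P]
def atz(c,p,z):
    o,d=ray(c,p);return o+d*(z-o[2])/d[2]
def info(n):
    c=dict(cams.camera_info(n));c["fish"]=n=="wrist";return c
def proj(c,X):
    p=np.array(c["R"])@np.array(X)+np.array(c["t"])
    if c.get("fish"):
        r=np.hypot(p[0],p[1]);k=np.arctan2(r,p[2])/max(r,1e-9);return c["cx"]+c["fx"]*k*p[0],c["cy"]+c["fy"]*k*p[1]
    return c["cx"]+c["fx"]*p[0]/p[2],c["cy"]+c["fy"]*p[1]/p[2]
E
python3 - <<'E'
from h import *
np.set_printoptions(precision=4,suppress=True)
S=info("scene");T=info("top")
C=[tri([(S,a),(T,b)]) for a,b in(((272.7,187.7),(223,195.5)),((247.3,233),(274.5,178)),((154,210),(299.5,253.5)),((186.7,169.7),(246,272)))]
for c in C:print(c[0],np.round(c[1],4))
X=np.mean([c[0] for c in C],0);d=C[0][0]+C[1][0]-C[2][0]-C[3][0];print("ctr",X,np.degrees(np.arctan2(d[1],d[0])),np.linalg.norm(d)/2)
e=C[0][0]+C[3][0]-C[2][0]-C[1][0];print(np.degrees(np.arctan2(-e[0],e[1])),np.linalg.norm(e)/2)
print("pin",tri([(S,(88.6,269.4)),(T,(358.3,259.5))]),atz(T,(358.3,259.5),.055),atz(S,(88.6,269.4),.055))
b=atz(T,(344,178),.1);print("bottle",b)
E
```

```text
[0.6117 0.0831 0.1142] [0.0037 0.0037]
[ 0.6734 -0.0716  0.1144] [0.0015 0.0015]
[ 0.4503 -0.1548  0.1094] [0.0016 0.0016]
[ 0.3894 -0.0006  0.1109] [0.0024 0.0024]
ctr [ 0.5312 -0.036   0.1122] 20.54580640069594 0.23786857833862676
21.641311474908914 0.1661706923716081
pin (array([ 0.4443, -0.3424,  0.0577]), [np.float64(0.001883531149851863), np.float64(0.0018835311498519665)]) [ 0.4435 -0.3449  0.055 ] [ 0.4431 -0.3401  0.055 ]
bottle [ 0.6883 -0.289   0.1   ]
```

Sweeper centre is about (0.531,−0.036) with yaw about 21°; the tops come out at 0.112 as they should. The pin is at about (0.444,−0.343). I'll move shut fingers over the tread, with tool x along the axle so the wrist camera sits on the white-band side.

```bash
cat >> h.py <<'E'
def go(pos,yaw):
    """row (cm, deg) from the present pose to TCP pos, pointing down, tool x at world yaw"""
    from scipy.spatial.transform import Rotation as Ro
    s=ctrl.observe();R=s["orientation"];a=np.radians(yaw);c,n=np.cos(a),np.sin(a)
    G=np.array([[c,n,0],[n,-c,0],[0,0,-1.]])
    print("t",s["time_s"],"pos",np.round(s["eef_pos"],4),"F",np.round(s["wrist_force"],2),"row",np.round(R.T@(np.array(pos)-s["eef_pos"])*100,2),np.round(Ro.from_matrix(R.T@G).as_rotvec(degrees=True),2))
E
python3 -m inch '[[49.7,-42,0,0,0,-93.7,1],[49.7,-42,0,0,0,-93.7,1],[49.7,-42,0,0,0,-93.7,1],[49.7,-42,0,0,0,-93.7,1],[49.7,-42,0,0,0,-93.7,1],[49.7,-42,0,0,0,-93.7,1],[49.7,-42,0,0,0,-93.7,1],[49.7,-42,0,0,0,-93.7,1],[49.7,-42,0,0,0,-93.7,1],[49.7,-42,0,0,0,-93.7,1]]' 40
python3 -c "
from h import *
go([.5353,-.0472,.22],111)"
```

```text
time_s: 0.93
eef_pos: [0.4104, -0.243, 0.2202]
orientation: [[0.012, 1.0, -0.0], [1.0, -0.012, 0.0], [0.0, -0.0, -1.0]]
wrist_force: [1.9, -0.4, -0.1]
width: -0.001
gripper_force: 0.0
t 0.9333 pos [ 0.4104 -0.243   0.2202] F [ 1.93 -0.43 -0.05] row [19.73 12.25  0.02] [ -0.    -0.   -21.69]
```

```bash
python3 -m inch '[[19.7,12.2,0,0,0,-21.7,1],[19.7,12.2,0,0,0,-21.7,1],[19.7,12.2,0,0,0,-21.7,1],[19.7,12.2,0,0,0,-21.7,1],[19.7,12.2,0,0,0,-21.7,1],[19.7,12.2,0,0,0,-21.7,1],[19.7,12.2,0,0,0,-21.7,1],[19.7,12.2,0,0,0,-21.7,1]]'
python3 - <<'E'
from h import *
go([.5353,-.0472,.22],111)
c=info("wrist");im=cams.read_camera("wrist")
cv2.imwrite("pics/w1.png",cv2.convertScaleAbs(cv2.resize(im,(800,600)),alpha=1.4,beta=10))
np.save("w1.npy",im)
import pickle;pickle.dump(c,open("w1.pkl","wb"))
a=np.radians(21);ex=np.array([np.cos(a),np.sin(a),0]);ey=np.array([-np.sin(a),np.cos(a),0]);O=np.array([.531,-.036,0])
for n,x,y,z in(("open++",.056,.028,.112),("open+-",.056,-.028,.112),("open--",-.056,-.028,.112),("open-+",-.056,.028,.112),("bandtop",0,.012,.131)):
    p=np.array(proj(c,O+x*ex+y*ey+[0,0,z]));print(n,np.round(p*1.5625))
E
```

```text
time_s: 1.6
eef_pos: [0.5356, -0.049, 0.2198]
orientation: [[-0.356, 0.935, -0.001], [0.935, 0.356, -0.0], [0.0, -0.001, -1.0]]
wrist_force: [-0.8, 0.1, -0.3]
width: -0.0
gripper_force: 0.0
t 1.6 pos [ 0.5356 -0.049   0.2198] F [-0.76  0.13 -0.27] row [ 0.18  0.04 -0.02] [-0.06 -0.02 -0.17]
open++ [501. 215.]
open+- [496. 307.]
open-- [310. 308.]
open-+ [305. 215.]
bandtop [403. 248.]
```

View pics/w1.png

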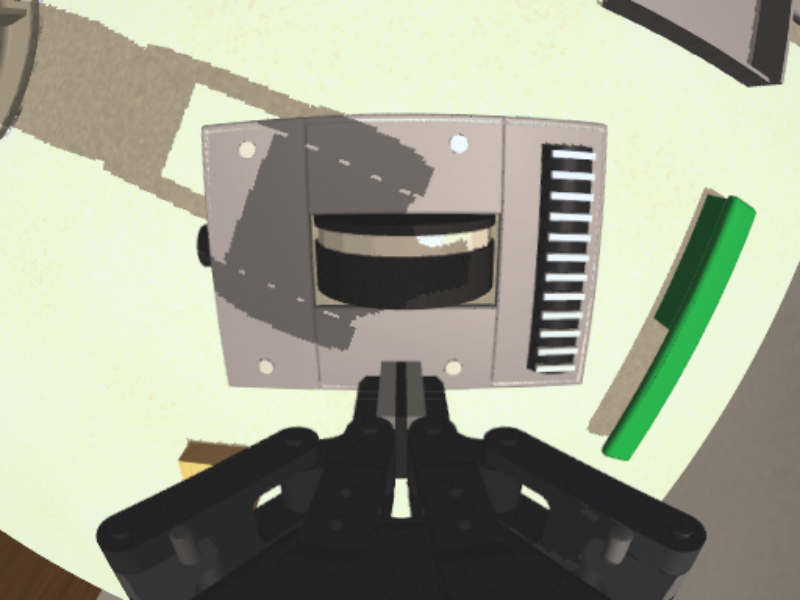

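The wrist view shows the opening at (314–498, 213–305), a plain white band and the shut fingertips about 14 mm thick. The sweeper's top corners are (204,126), (607,125), (582,384) and (229,386).

Run:
```python
from h import *
import pickle;c=pickle.load(open("w1.pkl","rb"));np.set_printoptions(precision=4,suppress=True)
P=[atz(c,np.array(p)/1.5625,.112)[:2] for p in((607,125),(582,384),(229,386),(204,126))]
print(P);ctr=np.mean(P,0);d=P[0]+P[1]-P[2]-P[3];e=P[0]+P[3]-P[1]-P[2]
print(ctr,np.degrees(np.arctan2(d[1],d[0])),np.linalg.norm(d)/2,np.degrees(np.arctan2(-e[0],e[1])),np.linalg.norm(e)/2)
Q=[atz(c,np.array(p)/1.5625,.112)[:2] for p in((498,213),(496,305),(316,306),(314,213))];print(np.mean(Q,0))
```

```text
[array([0.6125, 0.0852]), array([ 0.6733, -0.0708]), array([ 0.452 , -0.1562]), array([0.3933, 0.0006])]
[ 0.5328 -0.0353] 21.109498772163047 0.23605229846578848 20.916240355020044 0.16746088279543375
[ 0.5323 -0.0343]
```

```bash
python3 -m inch '[[0.2,0.2,2,0,0,0,1],[0.2,0.2,4.5,0,0,0,1],[0.2,0.2,6,0,0,0,1],[0.2,0.2,6.6,0,0,0,1],[0.2,0.2,6.6,0,0,0,1],[0.2,0.2,6.6,0,0,0,1]]'; python3 -m inch '[[0,0,0.1,0,0,0,1],[0,0,0.2,0,0,0,1],[0,0,0.3,0,0,0,1],[0,0,0.4,0,0,0,1],[0,0,0.4,0,0,0,1]]'
```

```text
time_s: 2.15
eef_pos: [0.5365, -0.0484, 0.1547]
orientation: [[-0.352, 0.936, -0.0], [0.936, 0.352, -0.0], [-0.0, -0.0, -1.0]]
wrist_force: [0.4, 0.4, 0.2]
width: 0.003
gripper_force: 0.0
time_s: 2.57
eef_pos: [0.5367, -0.0476, 0.1504]
orientation: [[-0.353, 0.936, 0.0], [0.936, 0.353, -0.0], [-0.0, 0.0, -1.0]]
wrist_force: [0.5, 0.0, -0.2]
width: 0.0
gripper_force: 0.0
```

```bash
D='[[0,0,0.1,0,0,0,1],[0,0,0.2,0,0,0,1],[0,0,0.2,0,0,0,1]]'; python3 -m inch '[[0,0,0.1,0,0,0,1],[0,0,0.2,0,0,0,1],[0,0,0.2,0,0,0,1]]' | grep -E "eef|force"; python3 -m inch '[[0,0,0.1,0,0,0,1],[0,0,0.15,0,0,0,1],[0,0,0.15,0,0,0,1]]'| grep -E "eef|force"
```

```text
eef_pos: [0.5365, -0.0476, 0.1481]
wrist_force: [0.2, 0.8, -0.1]
gripper_force: 0.0
eef_pos: [0.5365, -0.0476, 0.1466]
wrist_force: [-0.3, -0.2, -0.4]
gripper_force: 0.0
```

```bash
python3 -m inch '[[0,0,0.1,0,0,0,1],[0,0,0.15,0,0,0,1],[0,0,0.15,0,0,0,1]]' | grep -E "eef|force"
```

```text
eef_pos: [0.5366, -0.0476, 0.1451]
wrist_force: [0.3, -0.9, 0.7]
gripper_force: 0.0
```

```bash
python3 -m inch '[[0,0,0.1,0,0,0,1],[0,0,0.15,0,0,0,1],[0,0,0.15,0,0,0,1]]'| grep -E "eef|force"
```

```text
eef_pos: [0.5365, -0.0476, 0.1436]
wrist_force: [-0.2, -0.8, 0.3]
gripper_force: 0.0
```

```bash
python3 -m inch '[[0,0,0.05,0,0,0,1],[0,0,0.1,0,0,0,1],[0,0,0.1,0,0,0,1]]'| grep -E "eef|force"
```

```text
eef_pos: [0.5366, -0.0476, 0.1427]
wrist_force: [-0.2, -0.1, -0.1]
gripper_force: 0.0
```

```bash
python3 -m inch '[[0,0,0.05,0,0,0,1],[0,0,0.1,0,0,0,1],[0,0,0.1,0,0,0,1]]'| grep -E "eef|force"
```

```text
eef_pos: [0.5366, -0.0476, 0.1417]
wrist_force: [0.1, -1.0, -0.8]
gripper_force: 0.0
```

```bash
python3 -m inch '[[0,0,0.05,0,0,0,1],[0,0,0.1,0,0,0,1],[0,0,0.1,0,0,0,1]]'| grep -E "eef|force"
```

```text
eef_pos: [0.5366, -0.0476, 0.1407]
wrist_force: [0.3, 0.3, -0.1]
gripper_force: 0.0
```

```bash
python3 -m inch '[[0,0,0.05,0,0,0,1],[0,0,0.1,0,0,0,1],[0,0,0.1,0,0,0,1]]'| grep -E "eef|force"
```

```text
eef_pos: [0.5366, -0.0476, 0.1397]
wrist_force: [-0.3, -0.1, 0.3]
gripper_force: 0.0
```

```bash
python3 -m inch '[[0,0,0.05,0,0,0,1],[0,0,0.1,0,0,0,1],[0,0,0.1,0,0,0,1]]'| grep -E "eef|force"
```

```text
eef_pos: [0.5366, -0.0476, 0.1387]
wrist_force: [1.0, -0.6, -0.2]
gripper_force: 0.0
```

```bash
python3 -m inch '[[0,0,0.05,0,0,0,1],[0,0,0.1,0,0,0,1],[0,0,0.1,0,0,0,1]]'| grep -E "eef|force"
python3 - <<'E'
from h import *
im=cams.read_camera("wrist")[110:300,150:370]
cv2.imwrite("pics/w2.png",cv2.convertScaleAbs(cv2.resize(im,None,fx=3,fy=3),alpha=1.5,beta=15))
E
```

```text
eef_pos: [0.5366, -0.0476, 0.1377]
wrist_force: [-1.0, -0.6, 0.1]
gripper_force: 0.0
```

View pics/w2.png

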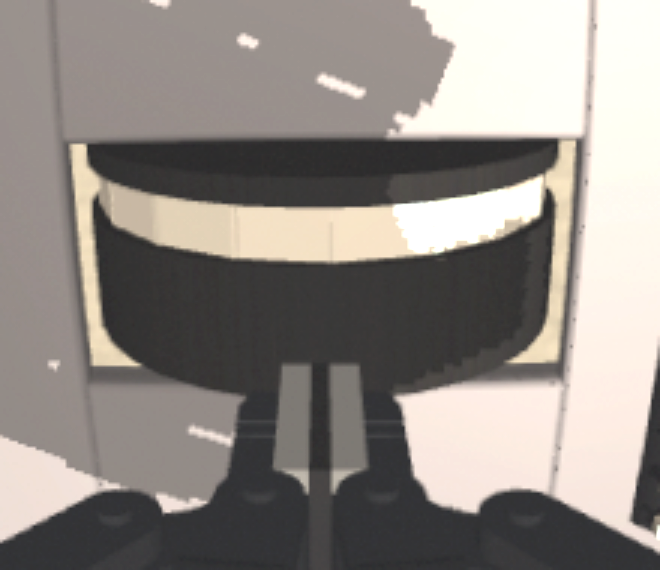

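The wheel fills the opening and the fingertip's near edge shows at (320,363). I'll check where that places the tip in the tool frame.

Run:
```python
from h import *
c=info("wrist");s=ctrl.observe();R=s["orientation"];p=s["eef_pos"]
for x in(0,.011):
  for z in(-.02,-.01,0,.014): print(x,z,np.round(proj(c,p+R@[x,0,z]),1))
O=np.array([.5325,-.035,0]);a=np.radians(21);ex=np.array([np.cos(a),np.sin(a),0]);ey=np.array([-np.sin(a),np.cos(a),0])
print("rel",ex@(p-O),ey@(p-O))
for y in(-.024,.006,.018):
  for r in(.057,.06,.063):print("tread",y,r,np.round(proj(c,O+ey*y+[0,0,.07+r]),1))
```

```text
0 -0.02 [258.5 254.2]
0 -0.01 [258.3 244.8]
0 0 [258.2 236.4]
0 0.014 [258.1 226.1]
0.011 -0.02 [258.5 235.2]
0.011 -0.01 [258.4 226.6]
0.011 0 [258.3 218.9]
0.011 0.014 [258.1 209.6]
rel -0.0007000206923034297 -0.013219241518139451
tread -0.024 0.057 [259.3 244. ]
tread -0.024 0.06 [259.4 246.3]
tread -0.024 0.063 [259.4 248.7]
tread 0.006 0.057 [259.2 198.6]
tread 0.006 0.06 [259.2 200.4]
tread 0.006 0.063 [259.3 202.2]
tread 0.018 0.057 [259.1 178.8]
tread 0.018 0.06 [259.2 180.3]
tread 0.018 0.063 [259.2 181.8]
```

The tip's edge lies farther back than the nominal 14 mm, so there is still a gap. I'll keep going down in small steps, each guarded by the force reading.

```bash
cat > ok.py <<'E'
import sys
from rig import ctrl
s=ctrl.observe();f=s["wrist_force"];print(round(s["time_s"],2),s["eef_pos"].round(4),f.round(1));sys.exit(f[2]>1.8)
E
python3 -m inch '[[0,0,0.1,0,0,0,1],[0,0,0.2,0,0,0,1],[0,0,0.2,0,0,0,1]]' >/dev/null; python3 ok.py && python3 -m inch '[[0,0,0.1,0,0,0,1],[0,0,0.2,0,0,0,1],[0,0,0.2,0,0,0,1]]' >/dev/null; python3 ok.py && python3 -m inch '[[0,0,0.1,0,0,0,1],[0,0,0.2,0,0,0,1],[0,0,0.2,0,0,0,1]]' >/dev/null; python3 ok.py
```

```text
5.37 [ 0.5365 -0.0476  0.1356] [ 0.  -0.7 -0.4]
5.37 [ 0.5365 -0.0476  0.1356] [ 0.  -0.7 -0.4]
5.37 [ 0.5365 -0.0476  0.1356] [ 0.  -0.7 -0.4]False
False
False
```

```bash
sed -i 's/sys.exit(f\[2\]>1.8)/sys.exit(int(f[2]>1.8))/' ok.py
python3 -m inch '[[0,0,0.1,0,0,0,1],[0,0,0.2,0,0,0,1],[0,0,0.2,0,0,0,1]]' >/dev/null; python3 ok.py && python3 -m inch '[[0,0,0.1,0,0,0,1],[0,0,0.2,0,0,0,1],[0,0,0.2,0,0,0,1]]' >/dev/null; python3 ok.py && python3 -m inch '[[0,0,0.1,0,0,0,1],[0,0,0.2,0,0,0,1],[0,0,0.2,0,0,0,1]]' >/dev/null; python3 ok.py
```

```text
5.62 [ 0.5365 -0.0476  0.1336] [ 0.1  0.1 -0.1]
5.87 [ 0.5365 -0.0476  0.1316] [ 0.3  0.9 -0.5]
6.12 [ 0.5365 -0.0476  0.1296] [ 0.1 -0.8  0.1]
```

```bash
python3 -m inch '[[0,0,0.1,0,0,0,1],[0,0,0.2,0,0,0,1],[0,0,0.2,0,0,0,1]]' >/dev/null; python3 ok.py && python3 -m inch '[[0,0,0.1,0,0,0,1],[0,0,0.2,0,0,0,1],[0,0,0.2,0,0,0,1]]' >/dev/null; python3 ok.py && python3 -m inch '[[0,0,0.1,0,0,0,1],[0,0,0.2,0,0,0,1],[0,0,0.2,0,0,0,1]]' >/dev/null; python3 ok.py
python3 - <<'E'
from h import *
im=cams.read_camera("wrist")[110:300,150:370]
S=cams.read_camera("scene")[130:260,130:290]
a=cv2.resize(im,None,fx=2.5,fy=2.5)
b=cv2.resize(S,None,fx=3.5,fy=3.5,interpolation=cv2.INTER_CUBIC)[:475,:]
b=b[:, 0:250] if False else cv2.resize(S[:, 20:120],(250,325),interpolation=cv2.INTER_CUBIC)
o=np.zeros((475,800,3),np.uint8);o[:,:550]=a;o[:325,550:]=b
cv2.imwrite("pics/w3.png",cv2.convertScaleAbs(o,alpha=1.5,beta=15))
E
```

```text
6.37 [ 0.5365 -0.0476  0.1276] [0.4 0.8 0.4]
6.62 [ 0.5365 -0.0476  0.1256] [-0.6 -0.3  0.1]
6.87 [ 0.5365 -0.0476  0.1236] [-0.9 -0.6  0.4]
```

View pics/w3.png

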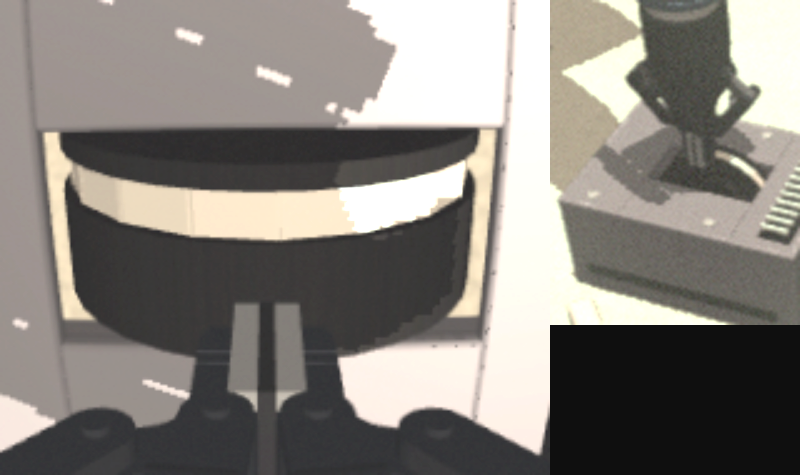

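The tip's near edge is still about 12 mm short of the tread by parallax. I'll go on down.

```bash
python3 -m inch '[[0,0,0.1,0,0,0,1],[0,0,0.2,0,0,0,1],[0,0,0.2,0,0,0,1]]' >/dev/null; python3 ok.py && python3 -m inch '[[0,0,0.1,0,0,0,1],[0,0,0.2,0,0,0,1],[0,0,0.2,0,0,0,1]]' >/dev/null; python3 ok.py && python3 -m inch '[[0,0,0.1,0,0,0,1],[0,0,0.2,0,0,0,1],[0,0,0.2,0,0,0,1]]' >/dev/null; python3 ok.py && python3 -m inch '[[0,0,0.05,0,0,0,1],[0,0,0.1,0,0,0,1],[0,0,0.1,0,0,0,1]]' >/dev/null; python3 ok.py && python3 -m inch '[[0,0,0.05,0,0,0,1],[0,0,0.1,0,0,0,1],[0,0,0.1,0,0,0,1]]' >/dev/null; python3 ok.py && python3 -m inch '[[0,0,0.05,0,0,0,1],[0,0,0.1,0,0,0,1],[0,0,0.1,0,0,0,1]]' >/dev/null; python3 ok.py
```

```text
7.22 [ 0.5365 -0.0476  0.1216] [-0.2 -0.   0.3]
7.47 [ 0.5365 -0.0476  0.1196] [ 0.  -0.5 -0.1]
7.72 [ 0.5365 -0.0476  0.1176] [-0.1 -0.4 -0.3]
7.97 [ 0.5366 -0.0476  0.1167] [-0.  -1.2  1.2]
8.22 [ 0.5367 -0.0476  0.1159] [-1.1 -0.2  2.2]
8.22 [ 0.5367 -0.0476  0.1159] [-1.1 -0.2  2.2]
```

Contact comes at TCP z ≈ 0.117, so the shut tip stands about 12 mm behind where I expected. Now a first light rubbing stroke along +x.

```bash
python3 -m inch '[[0,0,0.1,0,0,0,1],[0,0.2,0.1,0,0,0,1],[0,0.5,0.1,0,0,0,1],[0,0.8,0.1,0,0,0,1],[0,1.1,0.12,0,0,0,1],[0,1.4,0.15,0,0,0,1]]' >/dev/null; python3 ok.py
cat > band.py <<'E'
# brightness along the white band (angle from top, + towards sweeper +x), wrist camera
from h import *
O=np.array([.5325,-.035,0]);a=np.radians(21);ex=np.array([np.cos(a),np.sin(a),0]);ey=np.array([-np.sin(a),np.cos(a),0])
c=info("wrist");im=cams.read_camera("wrist").astype(int).mean(2);p=ctrl.observe()["eef_pos"]
for y in(.010,.014):
    print(y,[int(im[tuple(np.round(proj(c,O+y*ey+.059*(np.sin(t)*ex)+[0,0,.07+.059*np.cos(t)])).astype(int)[::-1])]) for t in np.radians(range(-60,61,5))])
E
python3 band.py
```

```text
8.72 [ 0.5501 -0.0426  0.1146] [-1.9 -0.2  4.8]
0.01 [24, 89, 76, 97, 134, 134, 133, 133, 146, 146, 146, 152, 153, 152, 152, 145, 144, 144, 144, 130, 163, 42, 21, 21, 22]
0.014 [151, 78, 115, 115, 135, 133, 133, 133, 146, 146, 146, 152, 153, 154, 153, 145, 144, 144, 144, 210, 210, 210, 165, 106, 48]
```

The stroke worked: 4.8 N normal and about 2 N drag. Next come repeated strokes: lift, go back, set down, rub.

```bash
python3 -m inch '[[0,-0.6,-0.4,0,0,0,1],[0,-2.8,-0.4,0,0,0,1],[0,-2.8,-0.1,0,0,0,1],[0,-2.8,0,0,0,0,1],[0,-2.4,-0.02,0,0,0,1],[0,-1.9,-0.04,0,0,0,1],[0,-1.4,-0.04,0,0,0,1],[0,-0.9,-0.04,0,0,0,1],[0,-0.4,-0.02,0,0,0,1],[0,0,0,0,0,0,1]]' >/dev/null; python3 ok.py; python3 band.py
```

```text
9.6 [ 0.5507 -0.042   0.1148] [-2.   3.   6.7]
0.01 [55, 104, 126, 126, 126, 126, 141, 141, 141, 142, 150, 150, 150, 151, 148, 148, 148, 137, 121, 97, 77, 22, 23, 24, 144]
0.014 [113, 105, 126, 126, 126, 126, 141, 141, 141, 141, 150, 150, 151, 146, 148, 148, 148, 137, 174, 217, 202, 187, 187, 21, 146]
```

```bash
sed -i 's/f\[2\]>1.8/f[2]>8 or f[2]<2/' ok.py
python3 -m inch '[[0,-0.6,-0.4,0,0,0,1],[0,-2.8,-0.4,0,0,0,1],[0,-2.8,-0.13,0,0,0,1],[0,-2.8,-0.03,0,0,0,1],[0,-2.4,-0.05,0,0,0,1],[0,-1.9,-0.07,0,0,0,1],[0,-1.4,-0.07,0,0,0,1],[0,-0.9,-0.07,0,0,0,1],[0,-0.4,-0.05,0,0,0,1],[0,0,-0.03,0,0,0,1]]' >/dev/null; python3 ok.py && python3 -m inch '[[0,-0.6,-0.4,0,0,0,1],[0,-2.8,-0.4,0,0,0,1],[0,-2.8,-0.13,0,0,0,1],[0,-2.8,-0.03,0,0,0,1],[0,-2.4,-0.05,0,0,0,1],[0,-1.9,-0.07,0,0,0,1],[0,-1.4,-0.07,0,0,0,1],[0,-0.9,-0.07,0,0,0,1],[0,-0.4,-0.05,0,0,0,1],[0,0,-0.03,0,0,0,1]]' >/dev/null; python3 ok.py; python3 band.py
```

```text
10.48 [ 0.5511 -0.0421  0.1154] [-1.6  3.8  9. ]
10.48 [ 0.5511 -0.0421  0.1154] [-1.6  3.8  9. ]
0.01 [124, 116, 116, 127, 135, 135, 135, 139, 146, 146, 146, 150, 152, 152, 152, 143, 143, 143, 142, 128, 23, 22, 21, 23, 143]
0.014 [116, 116, 116, 122, 135, 135, 135, 137, 147, 146, 146, 152, 153, 153, 153, 143, 143, 143, 143, 207, 206, 209, 117, 23, 147]
```

```bash
python3 -m inch '[[0,-0.6,-0.5,0,0,0,1],[0,-2.8,-0.5,0,0,0,1],[0,-2.8,-0.2,0,0,0,1],[0,-2.8,-0.1,0,0,0,1],[0,-2.4,-0.13,0,0,0,1],[0,-1.9,-0.16,0,0,0,1],[0,-1.4,-0.17,0,0,0,1],[0,-0.9,-0.18,0,0,0,1],[0,-0.4,-0.18,0,0,0,1],[0,0,-0.18,0,0,0,1]]' >/dev/null; python3 ok.py;  python3 band.py
```

```text
11.37 [ 0.5511 -0.0422  0.1172] [-1.2  2.9  7.2]
0.01 [107, 125, 125, 125, 125, 134, 140, 140, 140, 146, 149, 150, 149, 149, 148, 148, 148, 138, 138, 140, 189, 67, 25, 23, 90]
0.014 [121, 124, 125, 125, 125, 138, 140, 141, 140, 149, 149, 149, 150, 149, 149, 148, 149, 138, 138, 218, 189, 189, 208, 22, 146]
```

```bash
python3 -m inch '[[0,-0.6,-0.5,0,0,0,1],[0,-2.8,-0.5,0,0,0,1],[0,-2.8,-0.17,0,0,0,1],[0,-2.8,-0.07,0,0,0,1],[0,-2.4,-0.10,0,0,0,1],[0,-1.9,-0.13,0,0,0,1],[0,-1.4,-0.14,0,0,0,1],[0,-0.9,-0.15,0,0,0,1],[0,-0.4,-0.15,0,0,0,1],[0,0,-0.15,0,0,0,1]]' >/dev/null; python3 ok.py && python3 band.py && 
python3 -m inch '[[0,-0.6,-0.5,0,0,0,1],[0,-2.8,-0.5,0,0,0,1],[0,-2.8,-0.15,0,0,0,1],[0,-2.8,-0.05,0,0,0,1],[0,-2.4,-0.08,0,0,0,1],[0,-1.9,-0.11,0,0,0,1],[0,-1.4,-0.12,0,0,0,1],[0,-0.9,-0.12,0,0,0,1],[0,-0.4,-0.12,0,0,0,1],[0,0,-0.12,0,0,0,1]]' >/dev/null; python3 ok.py;  python3 band.py
```

```text
12.25 [ 0.551  -0.0423  0.1186] [-0.7  3.1  7.7]
0.01 [112, 111, 112, 131, 132, 132, 132, 144, 144, 144, 144, 151, 151, 151, 151, 143, 143, 143, 137, 209, 174, 210, 80, 22, 27]
0.014 [97, 112, 111, 131, 131, 131, 132, 144, 144, 144, 144, 152, 151, 152, 152, 143, 143, 143, 172, 210, 210, 206, 167, 53, 144]
13.13 [ 0.5509 -0.0423  0.1198] [-1.   2.5  6.3]
0.01 [147, 131, 121, 120, 120, 137, 137, 137, 137, 147, 147, 147, 147, 150, 149, 149, 137, 139, 139, 220, 195, 196, 195, 93, 22]
0.014 [147, 142, 120, 121, 120, 137, 137, 137, 137, 147, 148, 147, 147, 150, 150, 149, 137, 139, 174, 220, 199, 195, 196, 168, 54]
```

```bash
python3 -m inch '[[0,-0.6,-0.5,0,0,0,1],[0,-2.8,-0.5,0,0,0,1],[0,-2.8,-0.13,0,0,0,1],[0,-2.8,-0.03,0,0,0,1],[0,-2.4,-0.06,0,0,0,1],[0,-1.9,-0.08,0,0,0,1],[0,-1.4,-0.09,0,0,0,1],[0,-0.9,-0.09,0,0,0,1],[0,-0.4,-0.08,0,0,0,1],[0,0,-0.07,0,0,0,1]]' >/dev/null; python3 ok.py && python3 band.py && 
python3 -m inch '[[0,-0.6,-0.5,0,0,0,1],[0,-2.8,-0.5,0,0,0,1],[0,-2.8,-0.1,0,0,0,1],[0,-2.8,0,0,0,0,1],[0,-2.4,-0.02,0,0,0,1],[0,-1.9,-0.04,0,0,0,1],[0,-1.4,-0.05,0,0,0,1],[0,-0.9,-0.05,0,0,0,1],[0,-0.4,-0.03,0,0,0,1],[0,0,-0.01,0,0,0,1]]' >/dev/null; python3 ok.py;  python3 band.py
```

```text
14.02 [ 0.5508 -0.0422  0.1203] [-1.5  2.7  5.5]
0.01 [127, 127, 124, 124, 125, 127, 124, 141, 141, 141, 141, 149, 150, 150, 137, 145, 144, 145, 142, 213, 212, 212, 177, 121, 114]
0.014 [98, 123, 125, 125, 125, 127, 124, 141, 141, 141, 142, 150, 150, 150, 139, 144, 144, 144, 140, 212, 213, 212, 179, 175, 116]
14.9 [ 0.5507 -0.0423  0.1201] [-1.5  1.6  4.9]
0.01 [28, 23, 100, 116, 117, 135, 135, 145, 145, 93, 21, 146, 146, 150, 150, 150, 137, 141, 141, 221, 212, 201, 202, 201, 172]
0.014 [145, 135, 123, 116, 116, 134, 134, 145, 145, 93, 116, 146, 145, 151, 151, 151, 137, 141, 141, 221, 210, 201, 201, 201, 114]
```

A dark slot has appeared in the band near −12°. I'll take a finer profile at the boss radius.

```bash
cat > slot.py <<'E'
from h import *
O=np.array([.5325,-.035,0]);a=np.radians(21);ex=np.array([np.cos(a),np.sin(a),0]);ey=np.array([-np.sin(a),np.cos(a),0])
c=info("wrist");im=cams.read_camera("wrist")
g=cv2.remap(im,*[np.float32([[proj(c,O+y*ey+x*ex+[0,0,.1329])[k] for x in np.arange(-.03,.0301,.0005)] for y in np.arange(0,.0241,.0005)]) for k in(0,1)],cv2.INTER_CUBIC)
G=g.astype(int).mean(2)
print("x profile (mm -30..30 step1)",G[16:32:4].mean(0)[::2].astype(int).tolist())
d=G[:,:]<100;n=d[8:40].copy()
k,l,st,ce=cv2.connectedComponentsWithStats(n.astype(np.uint8))
for s,cc in zip(st[1:],ce[1:]):
    if s[4]>20: print("dark x %.1f..%.1f y %.1f..%.1f cen %.1f %.1f"%(s[0]/2-30,(s[0]+s[2])/2-30,s[1]/2+4,(s[1]+s[3])/2+4,cc[0]/2-30,cc[1]/2+4))
cv2.imwrite("pics/slot_%d.png"%(100*ctrl.observe()["time_s"]),cv2.resize(cv2.convertScaleAbs(g,alpha=1.5,beta=10),None,fx=6,fy=6))
E
python3 slot.py; ls pics
```

```text
x profile (mm -30..30 step1) [52, 62, 72, 75, 79, 80, 79, 114, 145, 145, 145, 145, 146, 146, 140, 89, 74, 67, 67, 69, 65, 48, 45, 47, 54, 149, 146, 146, 146, 146, 146, 147, 111, 114, 139, 133, 132, 131, 126, 125, 123, 121, 117, 117, 117, 117, 117, 117, 118, 118, 114, 117, 114, 107, 97, 89, 86, 81, 82, 84, 85]
dark x -30.0..30.5 y 4.0..20.0 cen -1.3 8.6
c1.png
s.png
slot_1500.png
t.png
w1.png
w2.png
w3.png
```

The slot spans x ≈ −15.3 to −5.5 mm, so it needs about 10 mm more roll.

```bash
python3 -m inch '[[0,-0.6,-0.5,0,0,0,1],[0,-2.0,-0.5,0,0,0,1],[0,-2.0,-0.15,0,0,0,1],[0,-2.0,-0.05,0,0,0,1],[0,-2.0,-0.03,0,0,0,1],[0,-1.7,-0.03,0,0,0,1],[0,-1.4,-0.03,0,0,0,1],[0,-1.1,-0.03,0,0,0,1],[0,-1.0,-0.03,0,0,0,1],[0,-1.0,-0.03,0,0,0,1]]' >/dev/null; python3 ok.py; python3 slot.py
```

```text
15.83 [ 0.5412 -0.046   0.1202] [0.9 2.  3.3]
x profile (mm -30..30 step1) [51, 52, 68, 74, 77, 77, 81, 82, 91, 97, 108, 111, 115, 114, 114, 114, 113, 112, 139, 151, 152, 152, 152, 152, 152, 152, 84, 63, 55, 43, 31, 21, 22, 22, 21, 27, 104, 152, 152, 152, 152, 152, 152, 152, 135, 113, 115, 116, 117, 119, 115, 125, 141, 135, 132, 131, 120, 126, 122, 125, 124]
dark x -30.0..30.5 y 4.0..20.0 cen -0.3 8.8
```

The slot now runs −4.2 to +5.7 mm and the boss −12.3 to +13.7, so it stands at the top within 1 mm. I'll lift off and take one view for its exact position.

```bash
python3 -m inch '[[0,0,-0.5,0,0,0,1],[0,0,-3,0,0,0,1],[-2,-0.6,-6,0,0,0,1],[-4,-0.6,-8,0,0,0,1],[-4,-0.6,-8,0,0,0,1],[-4,-0.6,-8,0,0,0,1],[-4,-0.6,-8,0,0,0,1],[-4,-0.6,-8,0,0,0,1]]' ; python3 slot.py
python3 - <<'E'
from h import *
import pickle
c=info("wrist");im=cams.read_camera("wrist");pickle.dump((c,im),open("up.pkl","wb"))
u,v=proj(c,[.528,-.024,.133]);u,v=int(u)-40,int(v)-30;print(u,v)
cv2.imwrite("pics/up.png",cv2.resize(cv2.convertScaleAbs(im[v:v+60,u:u+80],alpha=1.4,beta=10),None,fx=10,fy=10,interpolation=cv2.INTER_CUBIC))
E
```

```text
time_s: 16.55
eef_pos: [0.5476, -0.0851, 0.1988]
orientation: [[-0.353, 0.936, -0.003], [0.936, 0.353, 0.001], [0.001, -0.002, -1.0]]
wrist_force: [0.6, -0.7, 0.0]
width: -0.002
gripper_force: 0.0
x profile (mm -30..30 step1) [92, 93, 93, 93, 93, 97, 99, 116, 122, 121, 119, 118, 119, 122, 107, 102, 103, 102, 116, 116, 117, 117, 117, 117, 117, 113, 79, 74, 75, 74, 73, 58, 50, 65, 66, 52, 95, 119, 117, 117, 117, 117, 118, 120, 118, 133, 152, 151, 152, 151, 168, 168, 168, 168, 168, 168, 167, 166, 166, 159, 156]
dark x -30.0..30.5 y 4.0..20.0 cen -3.6 11.4
222 84
```

View pics/up.png

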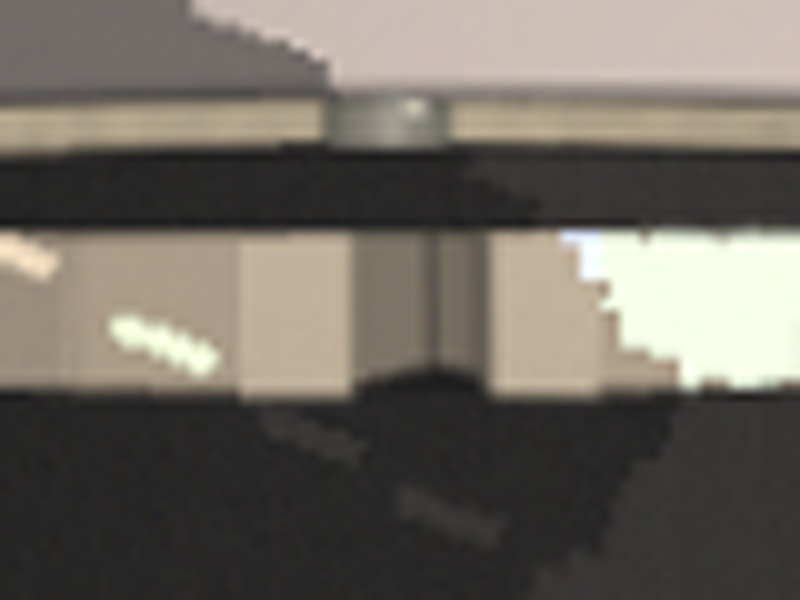

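The view from above shows the slot at crop x 353–488, y 232–395 (centre 420,314), with the boss 240–600 centred on it and the axle end at (388,120). Next I'll compute its world position and cross-check with the earlier close view.

Run:
```python
from h import *
import pickle
c,im=pickle.load(open("up.pkl","rb"));np.set_printoptions(precision=4,suppress=True)
O=np.array([.5325,-.035,0]);a=np.radians(21);ex=np.array([np.cos(a),np.sin(a),0]);ey=np.array([-np.sin(a),np.cos(a),0])
def w(X,Y): return (222+(X+.5)/10-.5,84+(Y+.5)/10-.5)
for n,p in(("L",(353,314)),("R",(488,314)),("cen",(420.5,314)),("y+",(420,232)),("y-",(420,395))):
    X=atz(c,w(*p),.1329);print(n,X,ex@(X-O)*1e3,ey@(X-O)*1e3)
X=atz(c,w(388,120),.075);print("axle",ex@(X-O)*1e3,ey@(X-O)*1e3)
g=cv2.imread("pics/slot_1583.png").mean(2)
for x in(-9,-7,9,11): 
    col=g[3::6,int((x+30)*2*6+3)];print(x,col.astype(int)[8:48:1].tolist())
```

```text
L [ 0.5244 -0.0256  0.1329] -4.192116812487463 11.659441253880457
R [ 0.5336 -0.0221  0.1329] 5.638422883173295 11.644974403466163
cen [ 0.529  -0.0239  0.1329] 0.7207066163139005 11.643002424182724
y+ [ 0.5268 -0.0182  0.1329] 0.6983616563060707 17.675944185173183
y- [ 0.5311 -0.0295  0.1329] 0.6730260403049972 5.662577192617655
axle -0.9241781727014735 25.934498518424476[ WARN:0@0.026] global loadsave.cpp:275 findDecoder imread_('pics/slot_1583.png'): can't open/read file: check file path/integrity
Traceback (most recent call last):
AttributeError: 'NoneType' object has no attribute 'mean'
```

The slot is at world (0.5290,−0.0239), the band measures 12.0 mm as it should, and its lean is about 1.5°. Now for the pin.

```bash
python3 -c "
from h import *
go([.4437,-.3424,.20],52)"
```

```text
t 16.65 pos [ 0.5479 -0.0851  0.199 ] F [ 0.51 -0.5  -0.39] row [-20.39 -18.85  -0.09] [-1.40e-01 -1.00e-02  5.87e+01]
```

```bash
python3 -m inch '[[-20.4,-18.9,0,0,0,58.7,0.4],[-20.4,-18.9,0,0,0,58.7,0.4],[-20.4,-18.9,0,0,0,58.7,0.4],[-20.4,-18.9,0,0,0,58.7,0.4],[-20.4,-18.9,0,0,0,58.7,0.4],[-20.4,-18.9,0,0,0,58.7,0.4],[-20.4,-18.9,0,0,0,58.7,0.4],[-20.4,-18.9,0,0,0,58.7,0.4],[-20.4,-18.9,0,0,0,58.7,0.4],[-20.4,-18.9,0,0,0,58.7,0.4]]'
python3 - <<'E'
from h import *
import pickle
go([.4437,-.3424,.20],52)
c=info("wrist");im=cams.read_camera("wrist");pickle.dump((c,im),open("pin1.pkl","wb"))
for z in(.035,.061,.075):print(z,np.round(proj(c,[.4437,-.3424,z]),1))
cv2.imwrite("pics/p1.png",cv2.convertScaleAbs(cv2.resize(im[60:360,56:456],(800,600),interpolation=cv2.INTER_CUBIC),alpha=1.4,beta=10))
E
```

```text
time_s: 17.48
eef_pos: [0.4437, -0.3428, 0.1994]
orientation: [[0.615, 0.788, -0.001], [0.788, -0.615, 0.001], [0.0, -0.001, -1.0]]
wrist_force: [-0.3, 0.8, -0.7]
width: 0.597
gripper_force: 0.0
t 17.4833 pos [ 0.4437 -0.3428  0.1994] F [-0.33  0.79 -0.66] row [ 0.03 -0.03 -0.06] [-0.08 -0.02  0.04]
0.035 [256.  166.7]
0.061 [256.  172.8]
0.075 [256.  176.5]
```

View pics/p1.png

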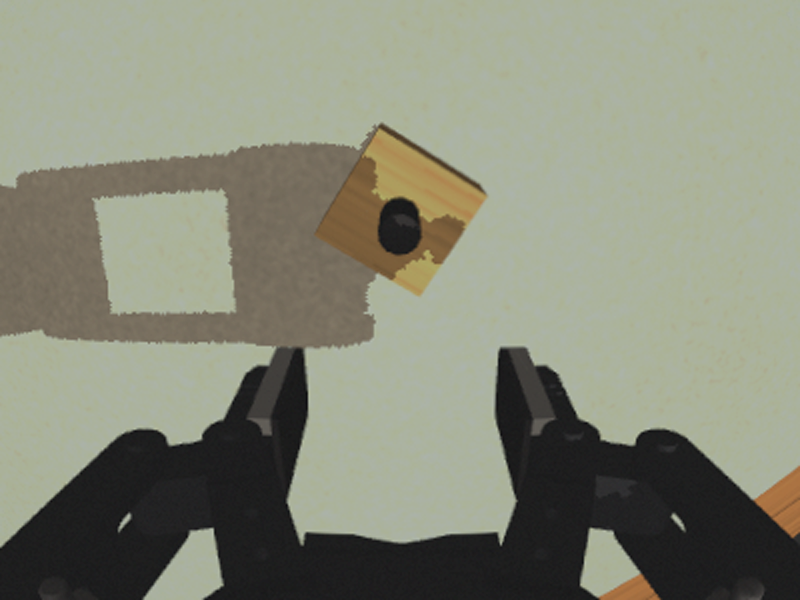

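The view shows the pin head spanning x 379–421, y 197–254, just as predicted for (0.4437,−0.3424), centred between the open pads. The tips stand about 12–15 mm behind the TCP, so I'll go down to TCP z ≈ 0.030, which puts the tips about 10 mm above the block.

```bash
python3 -m inch '[[0,0,4,0,0,0,0.4],[0,0,8,0,0,0,0.4],[0,0,12,0,0,0,0.4],[0,0,14.5,0,0,0,0.4],[0,0,16,0,0,0,0.4],[0,0,16.5,0,0,0,0.4],[0,0,16.9,0,0,0,0.4],[0,0,16.9,0,0,0,0.4],[0,0,16.9,0,0,0,0.4]]'
python3 - <<'E'
from h import *
c=info("wrist");im=cams.read_camera("wrist")
cv2.imwrite("pics/p2.png",cv2.convertScaleAbs(cv2.resize(im[100:300,128:388],(780,600),interpolation=cv2.INTER_CUBIC),alpha=1.4,beta=10))
E
```

```text
time_s: 18.28
eef_pos: [0.4449, -0.3434, 0.0322]
orientation: [[0.615, 0.789, 0.001], [0.789, -0.615, -0.001], [0.0, 0.001, -1.0]]
wrist_force: [-0.6, -0.1, -0.1]
width: 0.601
gripper_force: 0.0
```

View pics/p2.png

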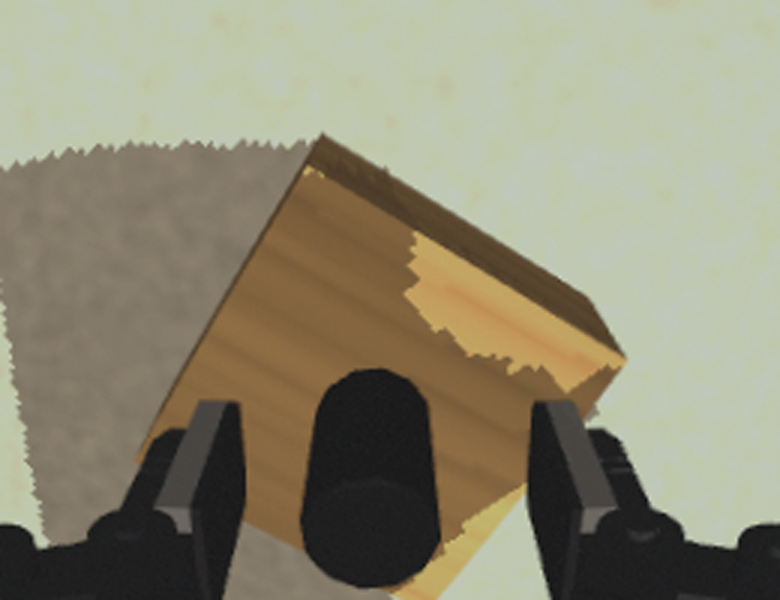

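The head (x 302–440) stands about 2 mm off the pads' middle (386), and the pads overlap it well. I'll correct 1.5 mm, close and lift a little.

```bash
python3 -m inch '[[0,-0.15,0.1,0,0,0,0.4],[0,-0.15,0.1,0,0,0,0.4],[0,-0.15,0.1,0,0,0,0.4],[0,-0.15,0.1,0,0,0,0.6],[0,-0.15,0.1,0,0,0,1],[0,-0.15,0.1,0,0,0,1],[0,-0.15,0.1,0,0,0,1],[0,-0.15,0.1,0,0,0,1],[0,-0.15,0.1,0,0,0,1],[0,-0.15,0.1,0,0,0,1]]' 30
```

```text
time_s: 19.17
eef_pos: [0.443, -0.3425, 0.0304]
orientation: [[0.616, 0.788, 0.0], [0.788, -0.616, -0.0], [-0.0, 0.0, -1.0]]
wrist_force: [-0.7, 0.9, 4.7]
width: 0.247
gripper_force: 29.3
```

```bash
python3 -m inch '[[0,0,-0.5,0,0,0,1],[0,0,-2,0,0,0,1],[0,0,-5,0,0,0,1],[0,0,-9,0,0,0,1],[0,0,-13,0,0,0,1],[0,0,-16,0,0,0,1],[0,0,-16,0,0,0,1],[0,0,-16,0,0,0,1]]'; python3 -c "
from h import *
go([.5290,-.0239,.19],111)"
```

```text
time_s: 19.83
eef_pos: [0.4438, -0.3431, 0.1922]
orientation: [[0.616, 0.788, 0.003], [0.788, -0.616, -0.002], [0.0, 0.004, -1.0]]
wrist_force: [-0.5, -0.2, -1.2]
width: 0.249
gripper_force: 29.4
t 19.8333 pos [ 0.4438 -0.3431  0.1922] F [-0.47 -0.18 -1.19] row [ 30.39 -12.96   0.17] [  0.22   0.12 -59.03]
```

```bash
python3 -m inch '[[30.4,-13,0,0,0,-59,1],[30.4,-13,0,0,0,-59,1],[30.4,-13,0,0,0,-59,1],[30.4,-13,0,0,0,-59,1],[30.4,-13,0,0,0,-59,1],[30.4,-13,0,0,0,-59,1],[30.4,-13,0,0,0,-59,1],[30.4,-13,0,0,0,-59,1],[30.4,-13,0,0,0,-59,1],[30.4,-13,0,0,0,-59,1]]' >/dev/null; python3 -c "
from h import *
go([.5290,-.0239,.165],111)"
```

```text
t 20.6667 pos [ 0.527  -0.0207  0.1884] F [-0.42 -0.65 -1.68] row [-0.38  0.08  2.34] [-0.16 -0.07  0.27]
```

```bash
python3 -m inch '[[-0.35,0.08,1,0,0,0.3,1],[-0.35,0.08,2,0,0,0.3,1],[-0.35,0.08,2.6,0,0,0.3,1],[-0.35,0.08,2.8,0,0,0.3,1],[-0.35,0.08,2.8,0,0,0.3,1],[-0.35,0.08,2.8,0,0,0.3,1]]'
python3 - <<'E'
from h import *
import pickle
go([.5290,-.0239,.16],111)
c=info("wrist");im=cams.read_camera("wrist");S=info("scene");s=cams.read_camera("scene");T=info("top")
pickle.dump((c,im,s),open("ins.pkl","wb"))
p=ctrl.observe();R=p["orientation"]
for z in(.0046-.022*0,):pass
print("foot pred",np.round(proj(c,p["eef_pos"]+R@[0,0,.0174]),1),"underside",np.round(proj(c,p["eef_pos"]+R@[0,0,-.0046]),1),"slot",np.round(proj(c,[.529,-.0239,.1329]),1))
u,v=np.round(proj(S,[.529,-.0239,.14])).astype(int);print(u,v,proj(S,p["eef_pos"]+R@[0,0,.0174]),proj(S,[.529,-.0239,.1329]))
a=cv2.resize(im[150:250,216:296],(480,600),interpolation=cv2.INTER_CUBIC)
b=cv2.resize(s[v-50:v+40,u-24:u+24],(320,600),interpolation=cv2.INTER_CUBIC)
cv2.imwrite("pics/ins.png",cv2.convertScaleAbs(np.hstack([a,b]),alpha=1.5,beta=15))
E
```

```text
time_s: 21.17
eef_pos: [0.5296, -0.0264, 0.1619]
orientation: [[-0.352, 0.936, -0.001], [0.936, 0.352, 0.0], [0.0, -0.0, -1.0]]
wrist_force: [-0.2, -0.2, -0.1]
width: 0.25
gripper_force: 29.4
t 21.1667 pos [ 0.5296 -0.0264  0.1619] F [-0.17 -0.19 -0.06] row [0.26 0.03 0.19] [-0.03 -0.01 -0.41]
foot pred [258.9 224. ] underside [259.1 240.5] slot [258.5 212.9]
216 187 (np.float64(214.9668648786026), np.float64(185.95033391810023)) (np.float64(215.79666637251665), np.float64(189.31585523811032))
```

View pics/ins.png

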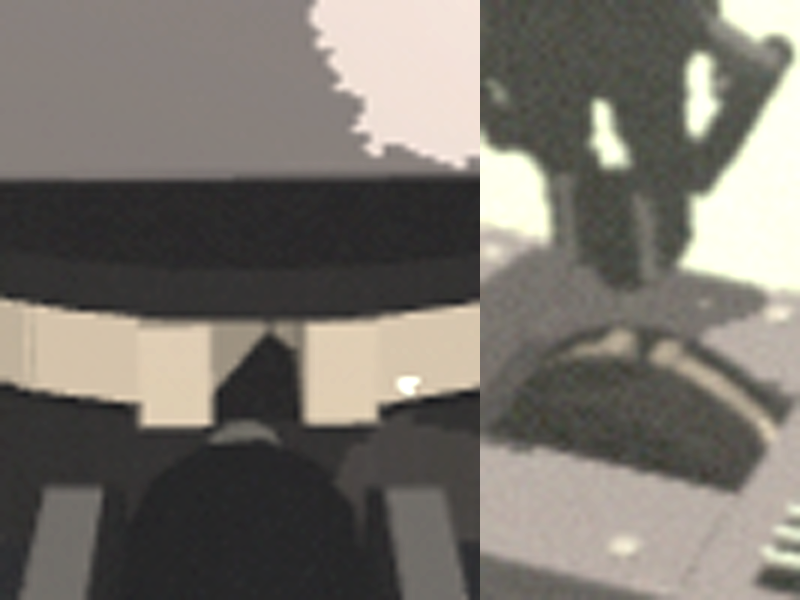

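The wrist view shows the slot at u 212–303 and v 322–427 (centre 257, 374), and the pin and pads centred on u ≈ 243.5. So the pin must go about 1.3 mm along tool +y and 2.6 mm along tool +x. I'll shift, settle and check before going down.

```bash
python3 -m inch '[[0.26,0.13,0,0,0,0,1],[0.26,0.13,0,0,0,0,1],[0.26,0.13,0,0,0,0,1],[0.26,0.13,0,0,0,0,1],[0.26,0.13,0,0,0,0,1]]' >/dev/null; python3 -c "
from h import *
go([.5299,-.0235,.1283],111)
c,im=info('wrist'),cams.read_camera('wrist')
g=im[205:222,230:285].mean(2).astype(int)
print(g[::3].tolist())"
```

```text
t 21.6833 pos [ 0.5301 -0.0229  0.1623] F [-0.16  0.36  0.01] row [-0.05 -0.04  3.4 ] [ 0.01  0.01 -0.32]
[[24, 23, 25, 24, 22, 23, 22, 24, 25, 24, 24, 23, 23, 24, 23, 23, 23, 23, 24, 23, 24, 24, 24, 25, 24, 25, 24, 24, 23, 25, 24, 25, 25, 22, 23, 24, 24, 24, 25, 24, 23, 23, 24, 25, 23, 24, 23, 23, 22, 23, 24, 23, 23, 23, 35], [117, 117, 116, 117, 117, 114, 95, 87, 87, 87, 87, 86, 86, 87, 90, 98, 98, 96, 85, 83, 84, 83, 83, 84, 83, 83, 83, 76, 46, 67, 77, 77, 74, 66, 88, 110, 111, 110, 110, 111, 110, 111, 111, 114, 123, 122, 120, 119, 119, 119, 119, 119, 119, 119, 119], [117, 117, 117, 117, 116, 117, 120, 123, 123, 123, 123, 123, 124, 123, 124, 123, 123, 121, 108, 84, 85, 85, 84, 85, 84, 77, 34, 17, 16, 18, 24, 45, 64, 71, 101, 123, 124, 124, 123, 124, 123, 123, 123, 123, 123, 123, 120, 119, 119, 118, 119, 119, 119, 119, 119], [117, 116, 116, 117, 116, 116, 119, 123, 123, 123, 123, 123, 123, 123, 123, 123, 124, 121, 108, 84, 85, 85, 79, 47, 19, 17, 17, 17, 18, 18, 17, 17, 31, 65, 102, 123, 123, 123, 123, 124, 123, 124, 123, 123, 123, 123, 121, 119, 119, 118, 150, 190, 191, 170, 125], [117, 117, 117, 117, 116, 117, 119, 123, 122, 122, 123, 122, 123, 123, 123, 123, 123, 121, 108, 81, 60, 18, 20, 16, 16, 18, 17, 18, 17, 18, 18, 18, 26, 60, 102, 123, 124, 123, 123, 123, 123, 124, 123, 123, 123, 123, 122, 151, 190, 191, 191, 190, 191, 190, 191], [65, 87, 90, 111, 112, 112, 115, 122, 123, 123, 123, 123, 123, 123, 122, 123, 123, 120, 98, 18, 18, 17, 18, 26, 38, 42, 49, 49, 46, 27, 20, 18, 19, 54, 102, 123, 123, 123, 123, 123, 124, 123, 122, 123, 123, 121, 145, 184, 162, 113, 99, 65, 65, 56, 32]]
```

Aligned: the slot edges are at u ≈ 248–264 and the foot at 253–259. Going down, first just past the mouth.

```bash
sed -i 's/f\[2\]>8 or f\[2\]<2/f[2]>3.5/' ok.py
python3 -m inch '[[-0.05,0,0.4,0,0,0,1],[-0.05,0,0.8,0,0,0,1],[-0.05,0,1.1,0,0,0,1],[-0.05,0,1.3,0,0,0,1],[-0.05,0,1.45,0,0,0,1],[-0.05,0,1.45,0,0,0,1]]'>/dev/null; python3 ok.py && python3 -m inch '[[0,0,0.1,0,0,0,1],[0,0,0.2,0,0,0,1],[0,0,0.3,0,0,0,1],[0,0,0.3,0,0,0,1]]'>/dev/null; python3 ok.py && python3 -m inch '[[0,0,0.1,0,0,0,1],[0,0,0.2,0,0,0,1],[0,0,0.3,0,0,0,1],[0,0,0.3,0,0,0,1]]'>/dev/null; python3 ok.py
```

```text
22.23 [ 0.53   -0.0234  0.1472] [ 0.3 -0.1 -0.3]
22.57 [ 0.5302 -0.0234  0.1446] [ 0.   0.3 -0.9]
22.9 [ 0.5301 -0.0234  0.1415] [ 0.1  1.2 -0.9]
```

The foot is 9 mm deep with no force. I'll continue to home.

```bash
python3 -m inch '[[0,0,0.2,0,0,0,1],[0,0,0.4,0,0,0,1],[0,0,0.6,0,0,0,1],[0,0,0.6,0,0,0,1]]'>/dev/null; python3 ok.py && python3 -m inch '[[0,0,0.1,0,0,0,1],[0,0,0.2,0,0,0,1],[0,0,0.3,0,0,0,1],[0,0,0.4,0,0,0,1],[0,0,0.4,0,0,0,1]]'>/dev/null; python3 ok.py && python3 -m inch '[[0,0,0.1,0,0,0,1],[0,0,0.2,0,0,0,1],[0,0,0.2,0,0,0,1]]'>/dev/null; python3 ok.py && python3 -m inch '[[0,0,0.05,0,0,0,1],[0,0,0.1,0,0,0,1],[0,0,0.1,0,0,0,1]]'>/dev/null; python3 ok.py
```

```text
23.23 [ 0.53   -0.0234  0.1352] [ 0.6  0.6 -0.3]
23.65 [ 0.5303 -0.0234  0.1315] [-0.1  0.8  1. ]
23.9 [ 0.5306 -0.0234  0.1297] [0.4 0.6 0. ]
24.15 [ 0.5306 -0.0234  0.1288] [2.1 0.3 0.6]
```

```bash
python3 -m inch '[[0,0,0.05,0,0,0,1],[0,0,0.1,0,0,0,1],[0,0,0.1,0,0,0,1]]'>/dev/null; python3 ok.py && python3 -m inch '[[0,0,0.05,0,0,0,1],[0,0,0.1,0,0,0,1],[0,0,0.1,0,0,0,1]]'>/dev/null; python3 ok.py && python3 -m inch '[[0,0,0.05,0,0,0,1],[0,0,0.1,0,0,0,1],[0,0,0.1,0,0,0,1]]'>/dev/null; python3 ok.py
```

```text
24.4 [ 0.5305 -0.0234  0.1278] [ 0.9 -0.2  3.3]
24.65 [ 0.5305 -0.0234  0.127 ] [1.9 0.6 6.8]
24.65 [ 0.5305 -0.0234  0.127 ] [1.9 0.6 6.8]
```

The force rises right at the predicted home height, so the pin is fully in. I'll ease off, open, and back straight up.

```bash
python3 -m inch '[[0,0,-0.08,0,0,0,1],[0,0,-0.08,0,0,0,1],[0,0,-0.08,0,0,0,0.65],[0,0,-0.08,0,0,0,0.5],[0,0,-0.08,0,0,0,0.35],[0,0,-0.08,0,0,0,0.35],[0,0,-0.08,0,0,0,0.35]]' ; python3 -m inch '[[0,0,-1,0,0,0,0.35],[0,0,-3,0,0,0,0.35],[0,0,-6,0,0,0,0.35],[0,0,-9,0,0,0,0.35],[0,0,-9,0,0,0,0.35],[0,0,-9,0,0,0,0.35],[0,0,-9,0,0,0,0.35]]'
python3 - <<'E'
from h import *
c=info("wrist");im=cams.read_camera("wrist");S=info("scene");s=cams.read_camera("scene")
for n,k,i in(("w",c,im),("s",S,s)):
  for z in(.133,.145,.16,.173):
    u,v=np.round(proj(k,[.5293,-.0235,z])).astype(int)
    print(n,z,(u,v),i[v-1:v+2,u-16:u+17].mean((0,2)).astype(int).tolist())
E
```

```text
time_s: 25.23
eef_pos: [0.5299, -0.0234, 0.1272]
orientation: [[-0.353, 0.936, -0.001], [0.936, 0.353, 0.0], [0.0, -0.001, -1.0]]
wrist_force: [-0.3, -0.2, -0.5]
width: 0.652
gripper_force: 0.0
time_s: 25.82
eef_pos: [0.53, -0.0234, 0.2176]
orientation: [[-0.353, 0.936, 0.0], [0.936, 0.353, -0.0], [-0.0, 0.0, -1.0]]
wrist_force: [-1.0, -0.1, 0.1]
width: 0.652
gripper_force: 0.0
w 0.133 (np.int64(257), np.int64(190)) [104, 104, 99, 73, 14, 14, 13, 14, 14, 13, 14, 14, 13, 14, 14, 15, 14, 14, 14, 15, 14, 14, 14, 14, 14, 14, 13, 13, 23, 66, 103, 100, 100]
w 0.145 (np.int64(257), np.int64(195)) [104, 104, 93, 26, 14, 14, 14, 13, 13, 16, 18, 18, 21, 21, 21, 21, 22, 22, 23, 23, 22, 20, 20, 18, 16, 14, 13, 14, 13, 38, 66, 51, 62]
w 0.16 (np.int64(257), np.int64(201)) [20, 19, 15, 14, 16, 18, 19, 19, 19, 20, 19, 20, 20, 20, 20, 20, 19, 19, 20, 20, 20, 20, 21, 20, 19, 21, 20, 20, 19, 18, 17, 24, 29]
w 0.173 (np.int64(257), np.int64(208)) [23, 18, 16, 18, 18, 18, 18, 18, 18, 18, 19, 18, 19, 19, 18, 18, 19, 19, 19, 19, 18, 19, 19, 19, 19, 19, 19, 19, 18, 18, 18, 21, 29]
s 0.133 (np.int64(216), np.int64(189)) [56, 54, 52, 49, 51, 51, 60, 67, 71, 70, 72, 70, 55, 42, 40, 41, 39, 39, 44, 48, 62, 72, 64, 55, 53, 60, 69, 82, 94, 102, 107, 105, 108]
s 0.145 (np.int64(216), np.int64(185)) [66, 66, 67, 68, 68, 67, 65, 63, 61, 60, 59, 50, 43, 43, 39, 39, 41, 41, 42, 44, 49, 61, 67, 69, 75, 89, 100, 105, 106, 107, 108, 108, 109]
s 0.16 (np.int64(215), np.int64(180)) [69, 68, 68, 66, 66, 65, 65, 67, 67, 68, 67, 59, 48, 40, 42, 40, 42, 44, 41, 41, 47, 60, 68, 69, 67, 69, 69, 69, 70, 74, 76, 79, 84]
s 0.173 (np.int64(215), np.int64(176)) [66, 70, 70, 69, 68, 67, 66, 67, 70, 70, 69, 65, 54, 46, 42, 43, 42, 45, 42, 46, 78, 117, 138, 144, 149, 154, 157, 162, 165, 165, 167, 167, 167]
```

In the scene view the head is upright, with the same columns at every height. One last check is the head's top height, to confirm it is fully home.

Run:
```python
from h import *
S=info("scene");s=cams.read_camera("scene")
print(s[160:205,214:217].mean((1,2)).astype(int).tolist())
d=S["R"][2]
for z in(.133,.173,.177,.181):
    print(z,np.round(proj(S,[.5293,-.0235,z]),1), "far rim",np.round(proj(S,np.array([.5293,-.0235,z])+.011*np.array([.68,-.73,0])*-1),1),np.round(proj(S,np.array([.5293,-.0235,z])+.011*np.array([.68,-.73,0])),1))
```

```text
[168, 167, 167, 168, 167, 167, 168, 166, 165, 165, 165, 165, 158, 93, 49, 44, 43, 41, 40, 42, 42, 42, 41, 40, 39, 40, 38, 41, 39, 41, 39, 42, 46, 44, 47, 46, 46, 45, 43, 46, 41, 38, 38, 36, 34]
0.133 [216.  189.3] far rim [216.2 186.4] [215.8 192.2]
0.173 [214.6 175.9] far rim [214.8 173.1] [214.3 178.8]
0.177 [214.4 174.5] far rim [214.7 171.7] [214.2 177.4]
0.181 [214.3 173.2] far rim [214.6 170.4] [214. 176.]
```

The top rim is at v ≈ 173.0, against 173.1 predicted for z = 0.173, so the pin is fully home. Handing in.

```bash
python3 -c "
from rig import job
print(job.sign_off())"
```

```text
the job is handed in; nothing more can be done
None
```

I rolled the wheel until its slot stood at the top, pushed the pin fully home and upright, let go, and handed the job in at about 26 s; the highest force I read was about 9 N (limit 15 N), and no verdict came back.

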